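Find the parts case that rattles and hold it out

ROBOT

A 6-joint arm with a two-finger parallel gripper is mounted at the origin on the work surface; the furniture and walls round the work are solid. World frame = base frame: x ahead of the robot, y to its left, z up, the work surface at z = 0. Lengths are in m, angles in rad, forces in N, time in s.
With the tool pointing down it reaches from about 0.325 to 0.925 m from the base axis. Payload 3.1 kg.
Tool frame: the origin (TCP) lies at the very end of the fingers, on their centre line; the grasp point (between the pads) lies 19 mm behind it; z points along the fingers, y is the line along which they close (so a half turn about z gives the same grasp; the last joint's range is limited). The gripper opens to 85 mm and grips with 20 to 120 N. Pads are 22 mm wide; open, the fingers measure 114 mm over their backs; the gripper's body (76 mm by 85 mm) begins 54 mm behind the grasp point. The pads swing forward as they close: fully open they stand 13 mm farther back than shut.
Start: joints at [-1.39, 0.217, 1.613, -0, 1.311, -0.112], TCP at [0.18, -0.598, 0.231] pointing down, gripper open.
Joint ranges: [-2.75, 2.75], [-0.78, 2.1], [0.31, 2.55], [-1.13, 4.27], [0.13, 2.63], [-2.58, 2.58]. Speed limits (rad/s): [2.79, 2.79, 3.14, 3.14, 3.14, 3.14].

INTERFACE

Orientations are given as a unit quaternion [x, y, z, w].
In Python, from workcell import state, camera, finish_job gives the robot as it stands.
- The arm moves only by the tool step_arm, never from a script. Its argument "targets" is a list of rows, each a list of 3 entries, a list of its own where there are three numbers: the turn, a rotation vector about the world's x, y, z in degrees, then the shift along the world's x, y, z in m, then the opening, from -1 (shut) to 1 (fully open). In form: [[[rx, ry, rz], [tx, ty, tz], gripper], ...]. A call has 1 to 8 rows; each row is the pose to reach, as a shift and turn from the pose commanded when the call began; what a row does not reach only later rows make up. A row lasts 1/12 s, in which the tool goes at most 41.7 mm and 7.16 degrees, less where a joint would pass 70% of its speed; a pose out of reach is approached as far as the arm can. A call with a gripper value outside its range is refused whole. The fingers move at their own pace and stop on an object; "grip_force" is the grip in N (left out, the last holds). Time passes only in rows, so rows that repeat a pose let the fingers close. It gives the time, the measured TCP pose, the force, the opening and the grip force at its end, in the units of the state.
- state(): the state, without advancing time (a new reading comes with each control period).
- camera(name): name is "side" or "top"; returns a dict with "frame" (480x640x3 uint8, blue, green, red), "fx", "fy", "cx", "cy" (pixels), "D" ([k1, k2, p1, p2, k3] as OpenCV has them; the pictures are not rectified), "R" (3x3) and "t" (3): a world point X has camera coordinates R X + t. Camera axes: x right, y down, z forward; pixel columns grow to the right and rows downward; lengths in m; the calibration is good to about 2 mm. A picture is of the moment at which its call begins. There is no depth.
- finish_job(): hands the job in; it is judged then, once.
The state is a dict: "clock": time; "joint_pos": joint angles; "dq": joint speeds; "joint_torque": joint torques, N m; "tcp_pos": TCP position; "ee_rot": TCP orientation; "force": force on the tool from outside, world axes, zero at the start; "wrist_torque": the same for the moment, N m; "finger_gap": finger opening in m; "finger_force": force on a finger pad.
Only numpy, scipy, OpenCV 4.12 (cv2) and the standard library are available. Lean on these libraries where they do the work, as an engineer would, in place of code of your own. Each camera call takes 0.05 s, during which the arm holds its last target. There are 200 camera calls.

TASK

One of the three sealed parts cases (red, blue and green lids) has a steel ball loose inside: lift the cases well clear of the bench and shake or rock them end to end, back and forth along their length, until you know which one rattles. Stand the silent cases on the bench right way up and leave the tape measure, magnet and orange pliers alone. Finish while holding the rattling case in the gripper, level and still above the middle of the yellow mat, its underside about 12 cm up; do not put it down or let go.

Things in the scene. Friction and masses are not known exactly. Their poses are not given: they have to be found in the camera images.
- case_red_mid (a point): Sealed case, red lid, grey body, 58 wide (own x) x 130 long (y) x 60 high; 0.21-0.42 kg without ball. Point: its centre, 30 above underside. Grip across the 58 at mid length (flat; latches 41 off mid stand 3 proud). Just one of the three, drawn anew each time, hides a loose 34 mm, 0.16 kg steel ball that rolls 82 mm along its y and knocks both ends, shifting the weight; in the others nothing moves. All mm.
- case_blue_mid (a point): Sealed case, blue lid, grey body, 58 wide (own x) x 130 long (y) x 60 high; 0.21-0.42 kg without ball. Point: its centre, 30 above underside. Grip across the 58 at mid length (flat; latches 41 off mid stand 3 proud). Just one of the three, drawn anew each time, hides a loose 34 mm, 0.16 kg steel ball that rolls 82 mm along its y and knocks both ends, shifting the weight; in the others nothing moves. All mm.
- case_green_mid (a point): Sealed case, green lid, grey body, 58 wide (own x) x 130 long (y) x 60 high; 0.21-0.42 kg without ball. Point: its centre, 30 above underside. Grip across the 58 at mid length (flat; latches 41 off mid stand 3 proud). Just one of the three, drawn anew each time, hides a loose 34 mm, 0.16 kg steel ball that rolls 82 mm along its y and knocks both ends, shifting the weight; in the others nothing moves. All mm.
- mat: Yellow square hand-over mat with black corner ticks, 120 x 120 x 8 mm, fixed to the bench; origin at its centre on the bench surface, z up. The rattling case is held above it.
- tape_mid (a point): Yellow pocket tape measure standing on edge, 36 x 80 x 63 mm. A bystander: leave it alone. This point is its centre.
- magnet_mid (a point): Red triangular welding magnet lying flat, 68 x 110 x 16 mm. A bystander: leave it alone. This point is its centre.
- orange_pliers_mid (a point): Pliers with orange handles lying flat, 63 x 196 x 14 mm. A bystander: leave it alone. This point is its centre.
There are look-alikes about, which are no part of the job. Leave any brown look-alike of the part that bears case_red_mid alone.

How it is judged:
On the way:
1. the loose ball, which starts at one end of its case (own -y), knocks against the far end (+y) while that case is lifted clear of the bench (centre above 70 mm); rocking the case once each way does it (((contact force between case_red_c1 and anything else above 0.25 N and height (world z) of case_red_mid above 0.07 m) or (contact force between case_blue_c1 and anything else above 0.25 N and height (world z) of case_blue_mid above 0.07 m) or (contact force between case_green_c1 and anything else above 0.25 N and height (world z) of case_green_mid above 0.07 m))).
At the end, for the whole second after the job is handed in: The case with the loose ball is gripped by the fingers, its centre 100 to 220 mm above the bench and within 50 mm of the mat's centre seen from above, level within 0.2 rad and still (under 0.05 m/s); the two other cases stand upright on the bench, still (centre below 42 mm, tilt under 0.12 rad) (((contact force between case_red_c0 and anything else above 0.3 N and contact force between the fingers and case_red above 1.5 N and height (world z) of case_red_mid between 0.1 and 0.22 m and horizontal distance between case_red_mid and mat below 0.05 m and angle between case_red_mid's own z axis and vertical below 0.2 rad and linear speed of each of case_red, case_blue, case_green below 0.05 m/s and height (world z) of each of case_blue_mid, case_green_mid below 0.042 m and angle between each of case_blue_mid, case_green_mid's own z axis and vertical below 0.12 rad) or (contact force between case_blue_c0 and anything else above 0.3 N and contact force between the fingers and case_blue above 1.5 N and height (world z) of case_blue_mid between 0.1 and 0.22 m and horizontal distance between case_blue_mid and mat below 0.05 m and angle between case_blue_mid's own z axis and vertical below 0.2 rad and linear speed of each of case_blue, case_red, case_green below 0.05 m/s and height (world z) of each of case_red_mid, case_green_mid below 0.042 m and angle between each of case_red_mid, case_green_mid's own z axis and vertical below 0.12 rad) or (contact force between case_green_c0 and anything else above 0.3 N and contact force between the fingers and case_green above 1.5 N and height (world z) of case_green_mid between 0.1 and 0.22 m and horizontal distance between case_green_mid and mat below 0.05 m and angle between case_green_mid's own z axis and vertical below 0.2 rad and linear speed of each of case_green, case_red, case_blue below 0.05 m/s and height (world z) of each of case_red_mid, case_blue_mid below 0.042 m and angle between each of case_red_mid, case_blue_mid's own z axis and vertical below 0.12 rad))); the arm keeps its last pose, push and grip.
It fails at once if a bystander (tape measure, magnet, orange pliers) is shifted by more than 30 mm (distance of any of tape_mid, magnet_mid, orange_pliers_mid from where it was at the start of the episode above 0.03 m).
It also fails if it takes over 72 s, if anything falls off the work surface, if the arm or the gripper's body presses on something with over 40 N, if the wrist force passes 120 N, or if a joint passes its speed limit or range.

## Working session

There is one attempt and no reset: what is moved stays moved. The work goes in short steps, Python scripts to look and compute and a tool call to move; the robot and the scene stay as the last step left them, time stands still between calls to the robot, and variables do not carry over. Pictures are saved under pics/ and viewed, at most 10 in all, crops included, and the job is handed in when it is done.

Besides the shell and the picture viewer there is one more tool, called after ">>>" as name([rows], argument=value, ...), one row to a line, values as JSON. step_arm: Moves the arm, as the interface text tells. Its arguments: {"type":"object","properties":{"targets":{"type":"array","items":{"type":"array"}},"grip_force":{"type":"number"}},"required":["targets"]}

```bash
mkdir -p pics; cat > h.py <<'E'
import numpy as np,cv2
from workcell import state,camera,finish_job
def snap(n,f):
    c=camera(n); cv2.imwrite(f,c['frame']); return c
def K(c): return np.array([[c['fx'],0,c['cx']],[0,c['fy'],c['cy']],[0,0,1.]])
def back(c,uv,z):
    p=cv2.undistortPoints(np.array(uv,float).reshape(-1,1,2),K(c),np.array(c['D']))[:,0]
    R=np.array(c['R']);o=-R.T@np.array(c['t']).ravel()
    d=np.c_[p,np.ones(len(p))]@R
    return o+d*((z-o[2])/d[:,2])[:,None]
def proj(c,X):
    return cv2.projectPoints(np.array(X,float).reshape(-1,1,3),cv2.Rodrigues(np.array(c['R']))[0],np.array(c['t'],float),K(c),np.array(c['D']))[0][:,0]
E
python3 - <<'E'
from h import *
for n in('top','side'):
    c=snap(n,f'pics/{n}1.png'); print(n,-np.array(c['R']).T@c['t'])
s=state();print({k:np.round(v,3) for k,v in s.items()})
E
```

```text
top [-0.41905022  0.36579062  1.34426461]
side [0.65463653 1.89819676 0.93782116]
{'clock': np.float64(0.1), 'joint_pos': array([-1.39 ,  0.218,  1.615,  0.   ,  1.311, -0.112]), 'dq': array([-0.   , -0.001, -0.003,  0.003, -0.   ,  0.   ]), 'joint_torque': array([-0.0000e+00, -3.9807e+01, -3.0497e+01, -0.0000e+00,  4.0000e-03,
        0.0000e+00]), 'tcp_pos': array([ 0.18 , -0.598,  0.23 ]), 'ee_rot': array([ 0.989,  0.146, -0.   , -0.001]), 'force': array([ 0.575, -0.58 , -0.605]), 'wrist_torque': array([-0.006, -0.024, -0.002]), 'finger_force': np.float64(0.0), 'finger_gap': np.float64(0.086)}
```

View pics/top1.png

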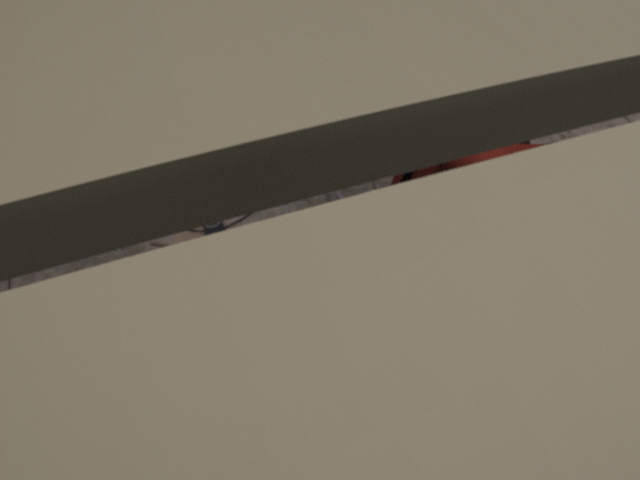

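View pics/side1.png

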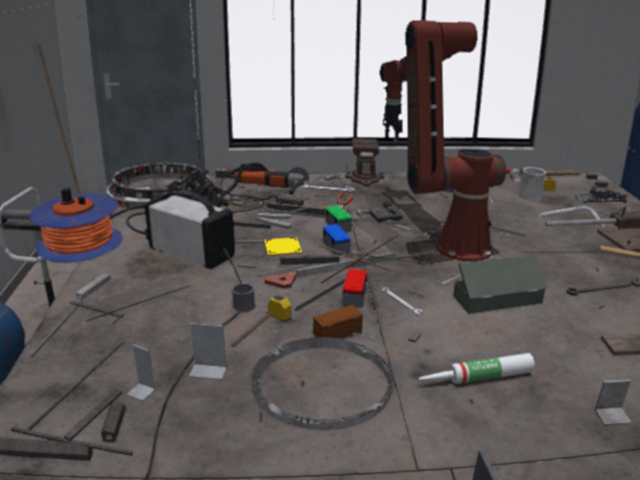

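The top camera is blocked by a panel. The side view shows the red case at (354,287), blue at (336,237), green at (338,216), the mat at (283,245), and a brown look-alike at (338,322). I'll enlarge it.

```bash
python3 - <<'E'
from h import *
im=cv2.imread('pics/side1.png')[185:335,230:430]
cv2.imwrite('pics/crop1.png',cv2.resize(im,None,fx=4,fy=4,interpolation=cv2.INTER_CUBIC))
c=camera('side');print(back(c,[(283,245),(470,250)],0.008))
im=c['frame'];hsv=cv2.cvtColor(im,cv2.COLOR_BGR2HSV)
for n,h0,h1,box in(('red',0,6,(340,265,372,295)),('blue',110,130,(315,220,355,250)),('green',50,70,(320,200,355,225)),('mat',25,35,(260,235,305,258))):
    m=cv2.inRange(hsv,(h0,170,90),(h1,255,255));k=np.zeros_like(m);k[box[1]:box[3],box[0]:box[2]]=1;m*=k
    cn=max(cv2.findContours(m,0,2)[0],key=cv2.contourArea)
    print(n,cv2.contourArea(cn),cv2.approxPolyDP(cv2.convexHull(cn),1.5,True)[:,0].tolist())
E
```

```text
[[ 0.65885693 -0.03943351  0.008     ]
 [-0.01253841  0.03118037  0.008     ]]
red 372.5 [[349, 269], [365, 271], [361, 291], [343, 289]]
blue 38.0 [[349, 239], [341, 240], [331, 226], [332, 224], [337, 224]]
green 146.5 [[326, 208], [336, 206], [350, 217], [338, 219]]
mat 446.5 [[300, 252], [268, 254], [265, 241], [286, 238], [296, 239]]
```

View pics/crop1.png

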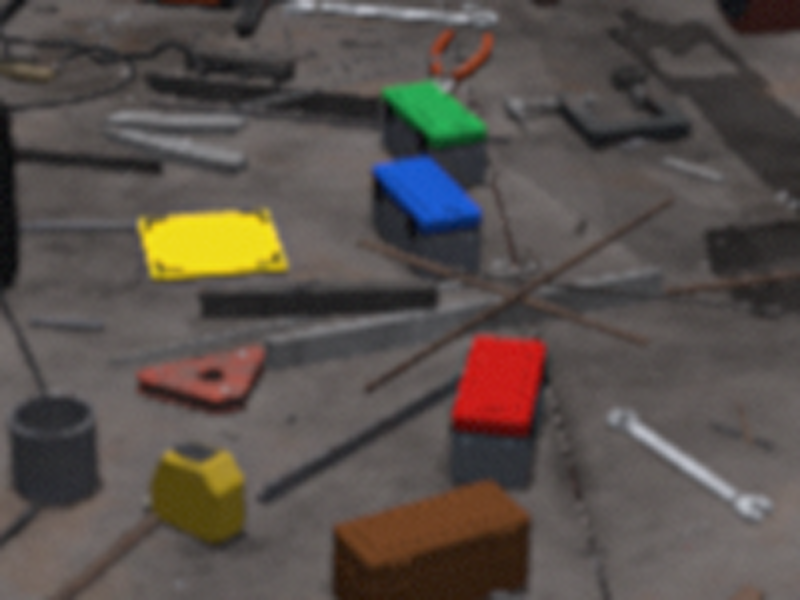

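```bash
cat > fit.py <<'E'
from h import *
from scipy.optimize import least_squares
def fit(c,uv,z,w=.058,l=.13):
    uv=np.array(uv,float);P0=back(c,uv,z);best=None
    for s in np.arange(0,3.2,.2):
        def pts(p):
            C,S=np.cos(p[2]),np.sin(p[2]);a=np.array([(-w,-l),(w,-l),(w,l),(-w,l)])/2
            return np.c_[a@np.array([[C,S],[-S,C]])+p[:2],np.full(4,z)]
        def f(p):
            q=proj(c,pts(p)); return min((np.roll(q[::d],k,0)-uv for d in(1,-1) for k in range(4)),key=lambda e:(e**2).sum()).ravel()
        r=least_squares(f,[*P0[:,:2].mean(0),s])
        if best is None or r.cost<best.cost: best=r
    return best.x,np.sqrt(best.cost*2/4),P0
E
python3 - <<'E'
from fit import *
c=camera('side')
t=lambda q:(np.array(q,float)+.5)/4-.5+[230,185]
D=dict(green=[(383,87),(432,82),(487,130),(428,143)],blue=[(374,166),(430,156),(481,214),(424,230)],red=[(476,337),(546,341),(530,432),(453,428)])
for n,q in D.items():
    p,e,P=fit(c,t(q),.06);print(n,p[:2].round(3),'yaw',np.degrees(p[2]).round(1),'rms px',e.round(2));
    print(np.linalg.norm(np.roll(P,-1,0)-P,axis=1).round(3))
P=back(c,t([(140,217),(270,208),(287,270),(152,279)]),.008);print('mat',P.round(3),P.mean(0))
print('pliers',back(c,t([(440,80),(432,40),(492,35)]),.01).round(3))
print('magnet',back(c,t([(138,378),(265,345),(240,408)]),.016).round(3),'tape',back(c,t([(200,455)]),.063).round(3))
print('brown',back(c,t([(335,525),(490,482),(528,520),(365,570)]),.06).round(3))
E
```

```text
green [ 0.446 -0.215] yaw 16.7 rms px 0.83
[0.051 0.13  0.065 0.145]
blue [ 0.468 -0.028] yaw 15.8 rms px 0.98
[0.057 0.132 0.061 0.142]
red [0.442 0.327] yaw 167.3 rms px 1.22
[0.055 0.144 0.057 0.145]
mat [[ 0.726 -0.095  0.008]
 [ 0.606 -0.109  0.008]
 [ 0.595  0.021  0.008]
 [ 0.713  0.034  0.008]] [ 0.65996765 -0.03709576  0.008     ]
pliers [[ 0.419 -0.418  0.01 ]
 [ 0.417 -0.536  0.01 ]
 [ 0.349 -0.549  0.01 ]]
magnet [[0.721 0.227 0.016]
 [0.618 0.175 0.016]
 [0.64  0.279 0.016]] tape [[0.671 0.428 0.063]]
brown [[0.579 0.521 0.06 ]
 [0.466 0.47  0.06 ]
 [0.446 0.521 0.06 ]
 [0.562 0.577 0.06 ]]
```

Poses fit the given sizes and the reach. Going to hover over green, which means tool y turning +90° to about 17°.

>>> step_arm([
  [[0,0,90],[0.266,0.383,-0.06],1],
  [[0,0,90],[0.266,0.383,-0.06],1],
  [[0,0,90],[0.266,0.383,-0.06],1],
  [[0,0,90],[0.266,0.383,-0.06],1],
  [[0,0,90],[0.266,0.383,-0.06],1],
  [[0,0,90],[0.266,0.383,-0.06],1],
  [[0,0,90],[0.266,0.383,-0.06],1],
  [[0,0,90],[0.266,0.383,-0.06],1],
], grip_force=60)

```text
clock: 0.87
tcp_pos: [0.3697, -0.325, 0.1885]
ee_rot: [0.797, 0.605, 0.0, 0.0]
force: [1.9, -0.5, -0.4]
finger_gap: 0.0855
finger_force: 0.0
```

>>> step_arm([
  [[0,0,32.3],[0.077,0.11,-0.038],1],
  [[0,0,32.3],[0.077,0.11,-0.038],1],
  [[0,0,32.3],[0.077,0.11,-0.038],1],
  [[0,0,32.3],[0.077,0.11,-0.038],1],
  [[0,0,32.3],[0.077,0.11,-0.038],1],
  [[0,0,32.3],[0.077,0.11,-0.038],1],
])

```text
clock: 1.37
tcp_pos: [0.4461, -0.2153, 0.15]
ee_rot: [0.598, 0.802, -0.0, -0.001]
force: [-0.3, 0.8, -0.0]
finger_gap: 0.0855
finger_force: 0.0
```

```bash
python3 - <<'E'
from h import *
c=camera('side');im=c['frame'][165:265,270:400];cv2.imwrite('pics/hover.png',cv2.resize(im,None,fx=6,fy=6,interpolation=cv2.INTER_CUBIC))
s=state();print(s['tcp_pos'],s['ee_rot'],s['joint_pos'],s['force'],s['wrist_torque'])
E
```

```text
[ 0.44607949 -0.21618386  0.15045492] [ 5.99216850e-01  8.00586700e-01 -1.00950474e-04 -3.04466062e-04] [-5.92857369e-01  2.84131532e-02  1.98377060e+00 -1.89536905e-04
  1.13002711e+00 -8.78527643e-01] [-0.42039395 -0.60806797  0.82951151] [-0.02501245  0.04177646  0.00166642]
```

View pics/hover.png

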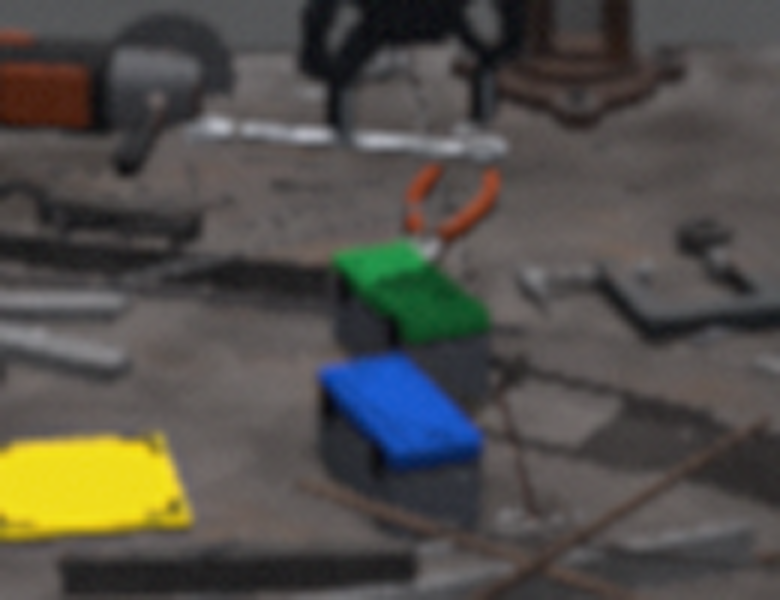

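The open fingertips at (340,140) and (488,140) straddle the green lid centre, near (412,290). Descending and closing.

>>> step_arm([
  [[0,0,0],[0,0,-0.04],1],
  [[0,0,0],[0,0,-0.08],1],
  [[0,0,0],[0,0,-0.115],1],
  [[0,0,0],[0,0,-0.13],1],
  [[0,0,0],[0,0,-0.13],-1],
  [[0,0,0],[0,0,-0.13],-1],
  [[0,0,0],[0,0,-0.13],-1],
  [[0,0,0],[0,0,-0.13],-1],
])

```text
clock: 2.08
tcp_pos: [0.4474, -0.2182, 0.0226]
ee_rot: [0.6, 0.8, 0.0, 0.002]
force: [-0.2, 0.4, -2.8]
finger_gap: 0.0575
finger_force: 63.8
```

>>> step_arm([
  [[0,0,0],[0,0,0.03],-1],
  [[0,0,0],[0,0,0.07],-1],
  [[0,0,0],[0,0,0.11],-1],
  [[0,0,0],[0,0,0.13],-1],
  [[6.7,2,0],[0,0,0.13],-1],
  [[13.4,4,0],[0,0,0.13],-1],
  [[19.2,5.7,0],[0,0,0.13],-1],
  [[19.2,5.7,0],[0,0,0.13],-1],
])

```text
clock: 2.75
tcp_pos: [0.4471, -0.2204, 0.151]
ee_rot: [0.591, 0.788, 0.104, -0.138]
force: [0.0, -0.1, -3.8]
finger_gap: 0.0573
finger_force: 65.6
```

>>> step_arm([
  [[0,0,0],[0,0,0],-1],
  [[0,0,0],[0,0,0],-1],
  [[0,0,0],[0,0,0],-1],
  [[0,0,0],[0,0,0],-1],
])

```text
clock: 3.08
tcp_pos: [0.4459, -0.216, 0.1512]
ee_rot: [0.59, 0.789, 0.103, -0.139]
force: [-0.4, 0.9, -3.8]
finger_gap: 0.0575
finger_force: 65.6
```

```bash
cat > r.py <<'E'
from h import *
from scipy.spatial.transform import Rotation as Ro
s=state();print(s['clock'],s['tcp_pos'].round(3),'F',s['force'].round(2),'M',s['wrist_torque'].round(3),'Mtool',Ro.from_quat(s['ee_rot']).inv().apply(s['wrist_torque']).round(3),'gap',s['finger_gap'].round(4),s['ee_rot'].round(3),s['joint_pos'].round(2))
E
python3 r.py
```

```text
Traceback (most recent call last):
  File "r.py", line 3, in <module>
    s=state();print(s['clock'],s['tcp_pos'].round(3),'F',s['force'].round(2),'M',s['wrist_torque'].round(3),'Mtool',Ro.from_quat(s['ee_rot']).inv().apply(s['wrist_torque']).round(3),'gap',s['finger_gap'].round(4),s['ee_rot'].round(3),s['joint_pos'].round(2))
                                                                                                                                                                                            ^^^^^^^^^^^^^^^^^^^^^
AttributeError: 'float' object has no attribute 'round'
```

>>> step_arm([
  [[-19.2,-5.7,0],[0,0,0],-1],
  [[-19.2,-5.7,0],[0,0,0],-1],
  [[-19.2,-5.7,0],[0,0,0],-1],
  [[-38.4,-11.4,0],[0,0,0],-1],
  [[-38.4,-11.4,0],[0,0,0],-1],
  [[-38.4,-11.4,0],[0,0,0],-1],
  [[-38.4,-11.4,0],[0,0,0],-1],
  [[-38.4,-11.4,0],[0,0,0],-1],
])

```text
clock: 3.75
tcp_pos: [0.4449, -0.2145, 0.1501]
ee_rot: [0.589, 0.79, -0.103, 0.138]
force: [-0.9, -1.3, -3.1]
finger_gap: 0.0574
finger_force: 65.6
```

>>> step_arm([
  [[0,0,0],[0,0,0],-1],
  [[0,0,0],[0,0,0],-1],
  [[0,0,0],[0,0,0],-1],
  [[0,0,0],[0,0,0],-1],
])

```text
clock: 4.08
tcp_pos: [0.4464, -0.2179, 0.1512]
ee_rot: [0.591, 0.788, -0.104, 0.139]
force: [0.2, 0.2, -2.8]
finger_gap: 0.0577
finger_force: 65.6
```

```bash
python3 r.py
```

```text
Traceback (most recent call last):
  File "r.py", line 3, in <module>
    s=state();print(s['clock'],s['tcp_pos'].round(3),'F',s['force'].round(2),'M',s['wrist_torque'].round(3),'Mtool',Ro.from_quat(s['ee_rot']).inv().apply(s['wrist_torque']).round(3),'gap',s['finger_gap'].round(4),s['ee_rot'].round(3),s['joint_pos'].round(2))
                                                                                                                                                                                            ^^^^^^^^^^^^^^^^^^^^^
AttributeError: 'float' object has no attribute 'round'
```

```bash
cat > r.py <<'E'
from h import *
from scipy.spatial.transform import Rotation as Ro
A=[]
for i in range(7):
    camera('side');s=state();R=Ro.from_quat(s['ee_rot']);A.append(np.r_[s['force'],R.inv().apply(s['wrist_torque'])])
A=np.array(A)
print(round(s['clock'],2),s['tcp_pos'].round(3),'F',A.mean(0)[:3].round(2),'Mtool',A.mean(0)[3:].round(3),'sd',A.std(0).round(2),'gap',round(s['finger_gap'],4),s['ee_rot'].round(3),s['joint_pos'].round(2))
E
python3 r.py
```

```text
4.43 [ 0.446 -0.217  0.151] F [ 0.06  0.14 -3.12] Mtool [-0.009  0.345 -0.007] sd [0.55 0.28 0.44 0.04 0.03 0.02] gap 0.0578 [ 0.59   0.788 -0.104  0.139] [-0.44 -0.09  2.14 -0.34  0.89 -0.53]
```

>>> step_arm([
  [[19.2,5.7,0],[0,0,0],-1],
  [[19.2,5.7,0],[0,0,0],-1],
  [[19.2,5.7,0],[0,0,0],-1],
  [[38.4,11.4,0],[0,0,0],-1],
  [[38.4,11.4,0],[0,0,0],-1],
  [[38.4,11.4,0],[0,0,0],-1],
  [[38.4,11.4,0],[0,0,0],-1],
  [[38.4,11.4,0],[0,0,0],-1],
])

```text
clock: 5.1
tcp_pos: [0.446, -0.2183, 0.1498]
ee_rot: [0.591, 0.788, 0.103, -0.139]
force: [-0.8, 0.2, -2.2]
finger_gap: 0.0577
finger_force: 65.6
```

```bash
python3 r.py
```

```text
5.45 [ 0.446 -0.216  0.151] F [-0.32  0.2  -3.24] Mtool [ 0.026 -0.297 -0.001] sd [0.33 0.56 0.44 0.03 0.02 0.02] gap 0.0579 [ 0.59   0.789  0.103 -0.139] [-0.71  0.21  1.82  0.19  1.41 -1.05]
```

>>> step_arm([
  [[-19.2,-5.7,0],[0,0,0],-1],
  [[-19.2,-5.7,0],[0,0,0],-1],
  [[-19.2,-5.7,0],[0,0,0],-1],
  [[-19.2,-5.7,0],[0,0,0],-1],
  [[-19.2,-5.7,0],[0,0,0],-1],
  [[-19.2,-5.7,0],[0,0,0],-1],
])

```text
clock: 5.95
tcp_pos: [0.4463, -0.2168, 0.1512]
ee_rot: [0.599, 0.801, 0.0, -0.0]
force: [-0.1, 0.1, -3.6]
finger_gap: 0.0576
finger_force: 65.6
```

```bash
python3 r.py
```

```text
6.3 [ 0.446 -0.217  0.151] F [ 0.09  0.09 -3.06] Mtool [-0.017  0.051  0.006] sd [0.49 0.67 0.66 0.03 0.01 0.02] gap 0.0575 [ 0.6  0.8  0.  -0. ] [-0.6   0.03  1.98  0.    1.13 -0.88]
```

>>> step_arm([
  [[-9.6,-2.9,0],[0,0,0],-1],
  [[-19.2,-5.7,0],[0,0,0],-1],
  [[-19.2,-5.7,0],[0,0,0],-1],
  [[-19.2,-5.7,0],[0,0,0],-1],
  [[-19.2,-5.7,0],[0,0,0],-1],
  [[-19.2,-5.7,0],[0,0,0],-1],
  [[-19.2,-5.7,0],[0,0,0],-1],
  [[-19.2,-5.7,0],[0,0,0],-1],
])

```text
clock: 6.97
tcp_pos: [0.4468, -0.2181, 0.1515]
ee_rot: [0.591, 0.788, -0.104, 0.14]
force: [-0.5, 0.2, -3.6]
finger_gap: 0.0576
finger_force: 65.6
```

>>> step_arm([
  [[19.2,5.7,0],[0,0,0],-1],
  [[19.2,5.7,0],[0,0,0],-1],
  [[19.2,5.7,0],[0,0,0],-1],
  [[19.2,5.7,0],[0,0,0],-1],
  [[19.2,5.7,0],[0,0,0],-1],
])

```text
clock: 7.38
tcp_pos: [0.4465, -0.2192, 0.1511]
ee_rot: [0.601, 0.8, -0.001, 0.001]
force: [-0.2, -0.5, -3.0]
finger_gap: 0.0576
finger_force: 65.7
```

```bash
python3 r.py
```

```text
7.73 [ 0.446 -0.216  0.151] F [-0.22  0.26 -3.28] Mtool [-0.005  0.038 -0.005] sd [0.45 0.51 0.63 0.01 0.02 0.05] gap 0.0573 [ 0.599  0.801 -0.    -0.   ] [-0.59  0.03  1.99 -0.    1.13 -0.88]
```

The level moment is the same after rocking either way (0.051 against 0.038, where a ball would shift it by 0.13), so green is silent. Setting it down.

>>> step_arm([
  [[0,0,0],[0,0,-0.04],-1],
  [[0,0,0],[0,0,-0.08],-1],
  [[0,0,0],[0,0,-0.11],-1],
  [[0,0,0],[0,0,-0.125],-1],
  [[0,0,0],[0,0,-0.13],-1],
  [[0,0,0],[0,0,-0.13],1],
  [[0,0,0],[0,0,-0.13],1],
  [[0,0,0],[0,0,-0.13],1],
])

```text
clock: 8.4
tcp_pos: [0.4472, -0.2172, 0.0217]
ee_rot: [0.599, 0.801, -0.0, 0.001]
force: [-0.8, -0.4, -0.0]
finger_gap: 0.0853
finger_force: 0.0
```

>>> step_arm([
  [[0,0,0],[0,0,0],1],
  [[0,0,0],[0,0,0],1],
  [[0,0,0],[0,0,0.04],1],
  [[0,0,0],[0,0,0.08],1],
  [[0,0,0],[0,0,0.12],1],
  [[0,0,0],[0,0,0.13],1],
])

```text
clock: 8.9
tcp_pos: [0.4501, -0.2196, 0.1581]
ee_rot: [0.599, 0.801, 0.0, 0.006]
force: [1.2, 0.7, 1.0]
finger_gap: 0.0858
finger_force: 0.0
```

>>> step_arm([
  [[0,0,-0.9],[0.022,0.188,0],1],
  [[0,0,-0.9],[0.022,0.188,0],1],
  [[0,0,-0.9],[0.022,0.188,0],1],
  [[0,0,-0.9],[0.022,0.188,0],1],
  [[0,0,-0.9],[0.022,0.188,0],1],
  [[0,0,-0.9],[0.022,0.188,0],1],
  [[0,0,-0.9],[0.022,0.188,0],1],
])

```text
clock: 9.48
tcp_pos: [0.468, -0.0279, 0.1507]
ee_rot: [0.604, 0.797, -0.0, 0.0]
force: [0.5, -0.1, -0.1]
finger_gap: 0.0854
finger_force: 0.0
```

```bash
python3 - <<'E'
from h import *
c=camera('side');im=c['frame'][165:265,270:400];cv2.imwrite('pics/hover2.png',cv2.resize(im,None,fx=6,fy=6,interpolation=cv2.INTER_CUBIC))
s=state();print(s['tcp_pos'],s['ee_rot'],s['joint_pos'])
E
```

```text
[ 0.46801953 -0.02891657  0.15076836] [ 6.04929580e-01  7.96278868e-01 -2.43726448e-04  3.28310555e-04] [-2.11075418e-01 -3.22887870e-02  2.04370528e+00 -7.96357589e-04
  1.12978882e+00 -4.82176975e-01]
```

View pics/hover2.png

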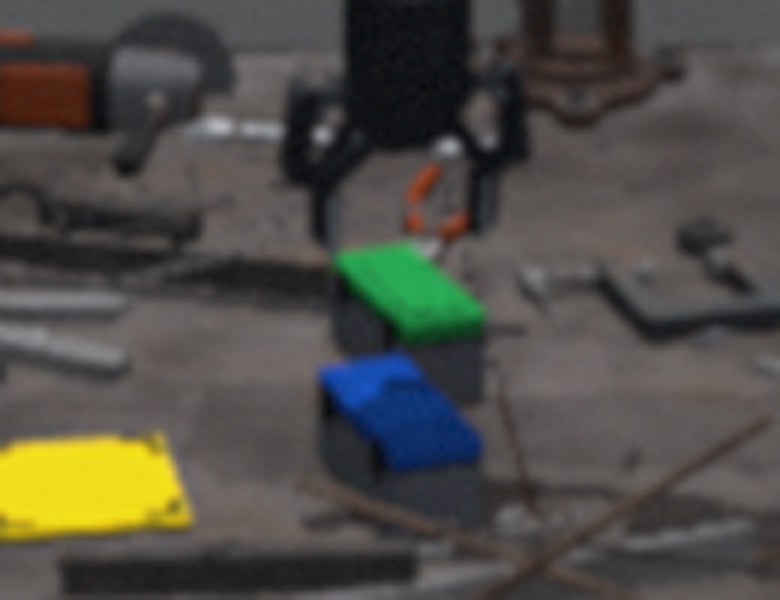

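Green stands upright where it was. The fingers at (325,235) and (480,230) straddle blue, whose lid centre is near (400,410). Gripping blue.

>>> step_arm([
  [[0,0,0],[0,0,-0.04],1],
  [[0,0,0],[0,0,-0.08],1],
  [[0,0,0],[0,0,-0.115],1],
  [[0,0,0],[0,0,-0.13],1],
  [[0,0,0],[0,0,-0.13],-1],
  [[0,0,0],[0,0,-0.13],-1],
  [[0,0,0],[0,0,-0.13],-1],
  [[0,0,0],[0,0,-0.13],-1],
])

```text
clock: 10.2
tcp_pos: [0.4692, -0.0296, 0.022]
ee_rot: [0.606, 0.796, 0.001, 0.001]
force: [0.1, -0.7, -5.3]
finger_gap: 0.0573
finger_force: 65.5
```

>>> step_arm([
  [[0,0,0],[0,0,0.03],-1],
  [[0,0,0],[0,0,0.07],-1],
  [[0,0,0],[0,0,0.11],-1],
  [[0,0,0],[0,0,0.13],-1],
  [[6.7,2,0],[0,0,0.13],-1],
  [[13.4,4,0],[0,0,0.13],-1],
  [[19.2,5.5,0],[0,0,0.13],-1],
  [[19.2,5.5,0],[0,0,0.13],-1],
])

```text
clock: 10.87
tcp_pos: [0.469, -0.0321, 0.1508]
ee_rot: [0.598, 0.783, 0.104, -0.138]
force: [-0.3, -0.5, -6.2]
finger_gap: 0.0573
finger_force: 68.5
```

```bash
python3 r.py
```

```text
11.22 [ 0.468 -0.028  0.151] F [-0.21  0.23 -5.57] Mtool [ 0.001 -0.369 -0.004] sd [0.5  0.63 0.66 0.02 0.04 0.02] gap 0.0572 [ 0.596  0.784  0.103 -0.139] [-0.39  0.09  1.96  0.28  1.33 -0.76]
```

>>> step_arm([
  [[-19.2,-5.5,0],[0,0,0],-1],
  [[-19.2,-5.5,0],[0,0,0],-1],
  [[-19.2,-5.5,0],[0,0,0],-1],
  [[-19.2,-5.5,0],[0,0,0],-1],
  [[-19.2,-5.5,0],[0,0,0],-1],
])

```text
clock: 11.63
tcp_pos: [0.4672, -0.0267, 0.1509]
ee_rot: [0.604, 0.797, 0.001, -0.001]
force: [-0.2, -0.6, -5.7]
finger_gap: 0.0572
finger_force: 68.7
```

```bash
python3 r.py
```

```text
11.98 [ 0.468 -0.03   0.151] F [-0.26  0.2  -5.53] Mtool [-0.01   0.067 -0.025] sd [0.41 0.5  0.48 0.02 0.03 0.03] gap 0.0575 [ 0.606  0.795  0.    -0.   ] [-0.21 -0.03  2.04  0.    1.13 -0.48]
```

>>> step_arm([
  [[-19.2,-5.5,0],[0,0,0],-1],
  [[-19.2,-5.5,0],[0,0,0],-1],
  [[-19.2,-5.5,0],[0,0,0],-1],
  [[-19.2,-5.5,0],[0,0,0],-1],
  [[-19.2,-5.5,0],[0,0,0],-1],
  [[-19.2,-5.5,0],[0,0,0],-1],
])

```text
clock: 12.48
tcp_pos: [0.4682, -0.029, 0.1507]
ee_rot: [0.597, 0.784, -0.103, 0.138]
force: [0.1, 0.1, -4.5]
finger_gap: 0.0569
finger_force: 68.8
```

```bash
python3 r.py
```

```text
12.83 [ 0.468 -0.029  0.151] F [ 0.19  0.02 -5.67] Mtool [-0.006  0.414  0.009] sd [0.51 0.58 0.34 0.04 0.02 0.03] gap 0.0574 [ 0.597  0.783 -0.104  0.139] [ 0.   -0.06  2.11 -0.39  1.03 -0.07]
```

>>> step_arm([
  [[19.2,5.5,0],[0,0,0],-1],
  [[19.2,5.5,0],[0,0,0],-1],
  [[19.2,5.5,0],[0,0,0],-1],
  [[19.2,5.5,0],[0,0,0],-1],
  [[19.2,5.5,0],[0,0,0],-1],
])

```text
clock: 13.25
tcp_pos: [0.4685, -0.0307, 0.1511]
ee_rot: [0.607, 0.795, -0.001, 0.001]
force: [-0.3, 0.2, -5.9]
finger_gap: 0.0574
finger_force: 68.9
```

```bash
python3 r.py
```

```text
13.6 [ 0.468 -0.028  0.15 ] F [-0.15  0.21 -5.57] Mtool [ 0.019 -0.017 -0.01 ] sd [0.41 0.76 0.43 0.03 0.03 0.02] gap 0.0573 [ 0.605  0.796 -0.    -0.   ] [-0.21 -0.03  2.04 -0.    1.13 -0.48]
```

Blue weighs 5.6 N (0.57 kg), more than any ball-free case can. Its level moment also shifts with the rocking direction, 0.067 against −0.017, so blue holds the ball. Moving it over the mat.

>>> step_arm([
  [[0,0,0],[0.025,0,0],-1],
  [[0,0,0],[0.05,0,0],-1],
  [[0,0,0],[0.08,-0.003,0],-1],
  [[0,0,0],[0.11,-0.005,0],-1],
  [[0,0,0],[0.14,-0.006,-0.005],-1],
  [[0,0,0],[0.165,-0.007,-0.01],-1],
  [[0,0,0],[0.182,-0.008,-0.01],-1],
  [[0,0,0],[0.192,-0.008,-0.01],-1],
])

```text
clock: 14.27
tcp_pos: [0.6619, -0.0363, 0.1397]
ee_rot: [0.605, 0.796, -0.0, 0.0]
force: [0.6, 0.2, -5.4]
finger_gap: 0.0574
finger_force: 69.0
```

>>> step_arm([
  [[0,0,0],[0,0,0],-1],
  [[0,0,0],[0,0,0],-1],
  [[0,0,0],[0,0,0],-1],
  [[0,0,0],[0,0,0],-1],
  [[0,0,0],[0,0,0],-1],
  [[0,0,0],[0,0,0],-1],
  [[0,0,0],[0,0,0],-1],
  [[0,0,0],[0,0,0],-1],
])

```text
clock: 14.93
tcp_pos: [0.6598, -0.0369, 0.141]
ee_rot: [0.606, 0.796, 0.0, 0.0]
force: [-0.3, 0.8, -5.2]
finger_gap: 0.0574
finger_force: 69.0
```

```bash
python3 r.py; python3 - <<'E'
from h import *
c=camera('side');im=c['frame'][165:315,230:430];cv2.imwrite('pics/end.png',cv2.resize(im,None,fx=4,fy=4,interpolation=cv2.INTER_CUBIC))
E
```

```text
15.28 [ 0.66  -0.037  0.141] F [-0.13 -0.25 -5.33] Mtool [ 0.014  0.003 -0.016] sd [0.56 0.6  0.4  0.04 0.05 0.03] gap 0.0572 [ 0.605  0.796 -0.    -0.   ] [-0.16  0.38  1.59 -0.    1.17 -0.43]
```

View pics/end.png

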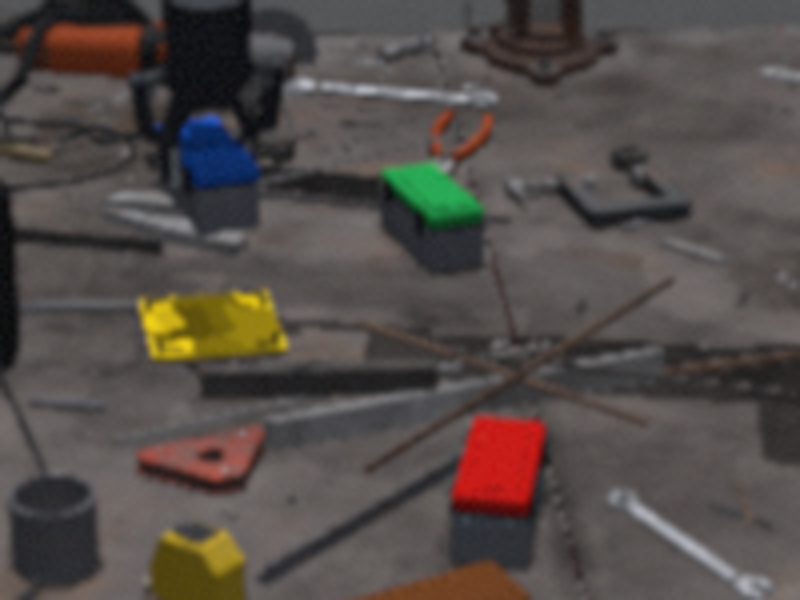

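Blue is held level over the mat, at (215,180) with its shadow on the mat at (210,320). Green (435,215) and red (498,490) stand upright, and the bystanders have not moved. Handing in.

```bash
python3 -c "
from workcell import finish_job;print(finish_job())"
```

```text
the job is handed in; nothing more can be done
None
```

I handed the job in with the blue case, the one that rattles, held level and still above the middle of the yellow mat, its underside about 12 cm up; I rocked green and it was silent, did not need to lift red, and both stand upright on the bench.

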